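# Pump up the wax injector

## Task

Charge the wax injector on the jeweller's bench for its next mould: with closed fingertips on the black knob, press the pump plunger down for full strokes, letting it spring all the way up between strokes, again and again until the orange indicator pin beside it has popped fully out. Then take the hand away so that the plunger stands up again. Press only the knob: do not grip or pull it up, do not touch the indicator pin or press the green release button, and leave everything else on the bench where it stands.

Things in the scene. Friction and masses are not known exactly. Their poses are not given: they have to be found in the camera images.
- injector: Wax injector, fixed to the bench: round blue pot 136 mm across (foot 156), aluminium lid 142 mm across with its top 140 mm above the bench. Origin: centre of its underside, on the bench; z up; -x points to the brass nozzle (94 mm from the axis, 55 mm up). On the lid, in its frame: pump plunger on the axis, indicator pin at x +45, y +20 mm, green release button at x +30, y -42 mm.
- knob_top (a point): Centre of the top face of the plunger's black knob (round, 48 mm across, flat top of 40 mm, 20 mm thick, on a 12 mm steel rod). At rest it is 225 mm above the bench, directly over the injector's axis; it moves down with the plunger. Nothing stands above it.
- plunger (a joint): Pump plunger, m: 0 when it stands up at rest, 0.030 at the bottom stop; it grows as it is pressed straight down. It springs back by itself; the force grows from about 0 at the top to about 9 to 10 N at the bottom (about 0.3 N per mm). Readings of -0.002 to 0.002 are its rest. Pulled up it would read below -0.004, which is wrong.
- pin (a joint): Indicator pin, m: its rise from fully in (0). A stroke counts if the plunger goes down 26 mm or more and came up to within 3 mm of rest before it; 4 to 6 are needed. The pin, at 0 to 4 mm at first, creeps up about 1.5 mm a stroke to 7 or 8 mm, then the last stroke lets it pop fully out, to 32 mm, where it stays; further strokes change nothing. Fully out means above 0.026.
- pin_tip (a point): Top of the orange indicator pin (12 mm diameter, upright): 153 to 158 mm above the bench at first (3 to 8 mm above its steel collar), about 185 mm when fully out, when a white band at its foot shows above the collar.
- release (a joint): Green release button on the lid, m: 0 untouched, 0.005 fully pressed. It must be left alone.
- release_top (a point): Centre of the top of the green release button (16 mm across in a black 32 mm round housing), 161 mm above the bench.
- can: Bystander: green can, 66 mm across, 115 mm high, close to the injector. Origin: centre of its underside.
- mould: Bystander: aluminium mould frame with a red filling, 50 x 75 x 30 mm, lying in front of the nozzle. Origin: centre of its underside.
- wax_tube: Bystander: green wax ring tube standing upright, 32 mm across, 60 mm high, close to the injector. Origin: centre of its underside.
- bur_stand: Bystander: blue block with steel burs standing in it, 70 x 110 mm, about 95 mm high. Origin: centre of its underside.
- jar: Bystander: amber jar with steel lid, 70 mm across, 80 mm high. Origin: centre of its underside.
- charcoal: Bystander: black charcoal block, 60 x 100 x 30 mm, beyond the injector. Origin: centre of its underside.

How it is judged:
On the way, in this order (a step that is already met when the one before it is completed fails the run):
1. the plunger is pressed down for a first stroke (value of joint plunger above 0.022 m), for 0.05 s.
2. the plunger has come up again (value of joint plunger below 0.005 m), for 0.05 s.
3. the indicator pin has popped fully out (value of joint pin above 0.026 m), for 0.2 s.
At the end, for the whole second after the job is handed in: The indicator pin stands more than 26 mm out, the plunger is up again (within 5 mm of rest), the release button is not pressed, and every bystander is within 25 mm of where it stood (value of joint pin above 0.026 m and value of joint plunger between -0.003 and 0.005 m and value of joint release below 0.0015 m and distance of each of can, mould, wax_tube, bur_stand, jar, charcoal from where it was at the start of the episode below 0.025 m); the robot touches nothing.
It fails at once if the plunger is gripped and pulled up beyond its rest (more than 4 mm) (value of joint plunger below -0.004 m).
It fails at once if the robot touches the indicator pin (more than 1 N) (contact force between any of the fingers, the arm and pin above 1 N).
It fails at once if the green release button is pressed (more than 2.5 mm) (value of joint release above 0.0025 m).
It fails at once if a bystander is pushed, lifted or carried more than 25 mm from its place (distance of any of can, mould, wax_tube, bur_stand, jar, charcoal from where it was at the start of the episode above 0.025 m).
It also fails if it takes over 64 s, if anything falls off the work surface, if the arm or the gripper's body presses on something with over 40 N, if the wrist force passes 120 N, or if a joint passes its speed limit or range.

## Robot

A 7-joint arm with a two-finger parallel gripper is mounted at the origin on the work surface. World frame = base frame: x ahead of the robot, y to its left, z up, the work surface at z = 0. Lengths are in m, angles in rad, forces in N, time in s.
With the tool pointing down it reaches from about 0.4 to 0.875 m from the base axis. Payload 19.3 kg.
Tool frame: the origin (TCP) lies between the finger pads; the fingertips stand 17 mm ahead of it and the grasp point (between the pads) lies 2 mm behind it (bot.tips_ahead is the z of the fingertips in the tool frame, in m); z points along the fingers, y is the direction in which the jaws open and shut (so a half turn about z gives the same grasp; the last joint's range is limited). The gripper opens to 85 mm and grips with 20 to 120 N. Pads are 22 mm wide; open, the fingers measure 114 mm over their backs; the gripper's body (76 mm by 85 mm) begins 54 mm behind the grasp point. The pads swing forward as they close: fully open they stand 13 mm farther back than shut.
Start: joints at [-1.277, 0.521, -0.036, 1.599, 0.021, 1.021, -0.113], TCP at [0.222, 0.584, 0.248] pointing down, gripper open.
Joint ranges: [-2.91, 2.91], [-0.3, 2.13], [-1.5, 1.42], [0.17, 2.43], [-1.26, 4.41], [0.16, 1.93], [-2.52, 2.52]. Speed limits (rad/s): [1.89, 1.89, 2.39, 2.39, 3.01, 3.01, 3.01].

## Interface

Orientations are given as [roll, pitch, yaw] about the fixed x, y, z axes, in that order (R = Rz(yaw) Ry(pitch) Rx(roll)).
In Python, from workcell import telemetry, cams, job, bot gives the robot as it stands.
- The arm moves only by the tool arm_command, never from a script. Its argument "deltas" is a list of rows, each a list of 7 numbers: the opening, from -1 (shut) to 1 (fully open), so that 0 is half open, then the shift along the tool's x, y, z normalised to -1 to 1, where 1 is 150 mm, then the turn, a rotation vector about the tool's x, y, z normalised to -1 to 1, where 1 is 45 degrees. In form: [[hand, tx, ty, tz, rx, ry, rz], ...]. A call has 1 to 8 rows; each row is the pose to reach, as a shift and turn from the pose commanded when the call began, along the tool's axes at that moment; what a row does not reach only later rows make up. A row lasts 1/8 s, in which the tool goes at most 62.5 mm and 10.7 degrees, less where a joint would pass 70% of its speed; a pose out of reach is approached as far as the arm can. A call with a number of a shift or a turn outside -1 to 1 is refused whole. A call with a gripper value outside its range is refused whole. The fingers move at their own pace and stop on an object; "newtons" is the grip in N (left out, the last holds). Time passes only in rows, so rows that repeat a pose let the fingers close. It gives the time, the measured TCP pose, the force and the opening at its end, in the units of the state.
- telemetry.observe(): the state, without advancing time (a new reading comes with each control period).
- cams.grab_frame(name): name is "scene" or "top"; returns the picture (400x640x3 uint8, blue, green, red); there is no depth.
- cams.get_calibration(name): a dict with "fx", "fy", "cx", "cy" (pixels), "R" (3x3) and "t" (3): a world point X has camera coordinates R X + t. Camera axes: x right, y down, z forward; pixel columns grow to the right and rows downward; lengths in m; the calibration is good to about 2 mm. A picture is of the moment at which its call begins. get_calibration takes no time and is no camera call.
- job.job_done(): hands the job in, once; it reports no verdict.
The state is a dict: "clock": time; "qpos": joint angles; "qd": joint speeds; "joint_efforts": joint torques, N m; "position": TCP position; "tool_rot": TCP orientation; "force": force on the tool from outside, world axes, zero at the start; "moment": the same for the moment, N m; "grip_width": finger opening in m.
Only numpy, scipy, OpenCV 4.12 (cv2) and the standard library are available. Lean on these libraries where they do the work, as an engineer would, in place of code of your own. Each camera call takes 0.05 s, during which the arm holds its last target.

## Working session

There is one attempt and no reset: what is moved stays moved. The work goes in short steps, Python scripts to look and compute and a tool call to move; the robot and the scene stay as the last step left them, time stands still between calls to the robot, and variables do not carry over. Pictures are saved under pics/ and viewed, and the job is handed in when it is done.

Besides the shell and the picture viewer there is one more tool, called after "Request:" as name(argument=value, ...) on one line, values as JSON. arm_command: Moves the arm, as the interface text tells. Its arguments: {"type":"object","properties":{"deltas":{"type":"array","items":{"type":"array","items":{"type":"number"}}},"newtons":{"type":"number"}},"required":["deltas"]}

```bash
ls; mkdir -p pics; python3 - <<'E'
from workcell import telemetry, cams, job, bot
import cv2
print(telemetry.observe(), bot.tips_ahead)
for n in("scene","top"):
    cv2.imwrite(f"pics/{n}0.png",cams.grab_frame(n)); print(cams.get_calibration(n))
E
```

```text
pics
{'clock': 0.0, 'qpos': array([-1.27718879,  0.52198955, -0.03631827,  1.59996226,  0.0212184 ,
        1.02110667, -0.11279206]), 'qd': array([-0.00039003, -0.00093633,  0.00079476,  0.00080569, -0.00061739,
       -0.00072891,  0.00053919]), 'joint_efforts': array([-1.18790253e-03, -9.27102542e+01,  1.97913609e+00, -3.69943357e+01,
        1.77263212e-02,  7.96428969e-03, -1.37934447e-05]), 'position': array([0.22233252, 0.5838    , 0.24775745]), 'tool_rot': array([-3.14051659e+00,  9.65173461e-05,  2.77778401e+00]), 'force': array([ 1.32985727,  0.31678224, -0.25709143]), 'moment': array([ 0.06366213, -0.03207594,  0.00445696]), 'grip_width': 0.08501477554422861} 0.017
{'fx': 429.8673676144803, 'fy': 429.8673676144803, 'cx': 323.0296611035933, 'cy': 193.72123616128962, 'R': array([[ 0.74399192,  0.6680269 , -0.01469941],
       [ 0.3790869 , -0.44010644, -0.81400211],
       [-0.55024462,  0.60003865, -0.58067589]]), 't': array([-0.40355482, -0.09101597,  1.75186311])}
{'fx': 462.371238318288, 'fy': 462.371238318288, 'cx': 319.53078877058056, 'cy': 198.43199138377634, 'R': array([[-0.02849655, -0.99957165,  0.00666776],
       [-0.99878405,  0.02820438, -0.04043437],
       [ 0.04022899, -0.0078119 , -0.99915995]]), 't': array([-1.39266804e-04,  5.70790375e-01,  1.47032309e+00])}
```

View pics/scene0.png

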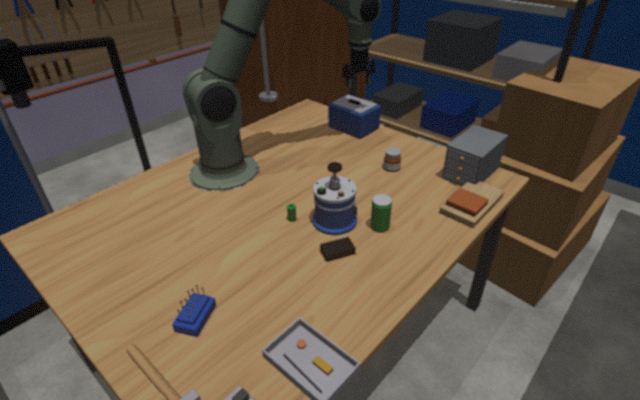

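View pics/top0.png

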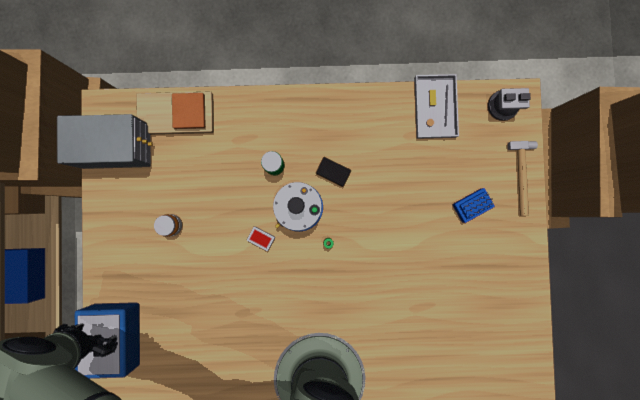

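```bash
python3 - <<'E'
import cv2
a=cv2.imread('pics/top0.png')
cv2.imwrite('pics/topc.png',cv2.resize(a[80:240,240:440],None,fx=4,fy=4,interpolation=cv2.INTER_CUBIC)[:600])
E
```

```text
(no output)
```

View pics/topc.png

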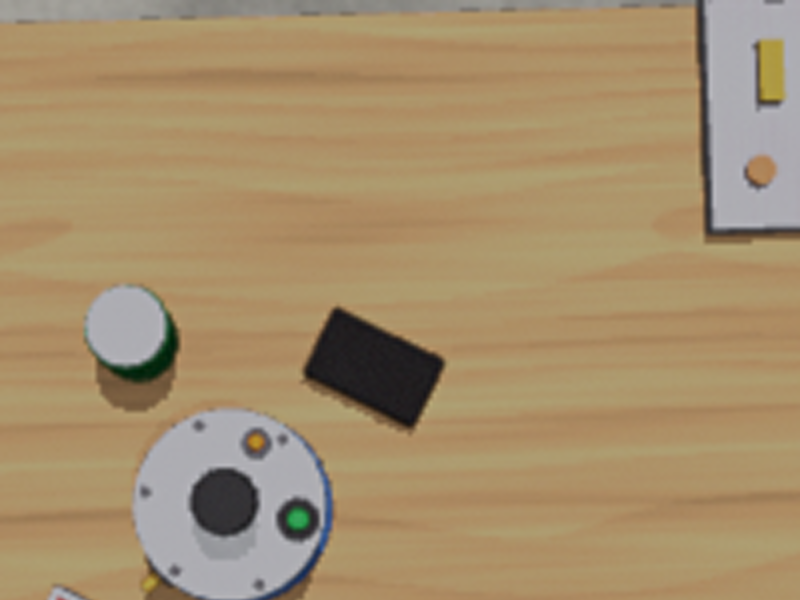

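```bash
cat > h.py <<'E'
import numpy as np
from workcell import telemetry, cams
def ray(n,u,v,z):
    c=cams.get_calibration(n);R=np.array(c['R']);t=np.array(c['t'])
    d=R.T@np.array([(u-c['cx'])/c['fx'],(v-c['cy'])/c['fy'],1]);o=-R.T@t
    return o+d*(z-o[2])/d[2]
def proj(n,X):
    c=cams.get_calibration(n);p=np.array(c['R'])@np.array(X)+np.array(c['t'])
    return [c['fx']*p[0]/p[2]+c['cx'],c['fy']*p[1]/p[2]+c['cy']]
E
python3 - <<'E'
import cv2
a=cv2.imread('pics/scene0.png')
cv2.imwrite('pics/scenec.png',cv2.resize(a[150:250,270:400],None,fx=6,fy=6,interpolation=cv2.INTER_CUBIC))
E
```

```text
(no output)
```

View pics/scenec.png

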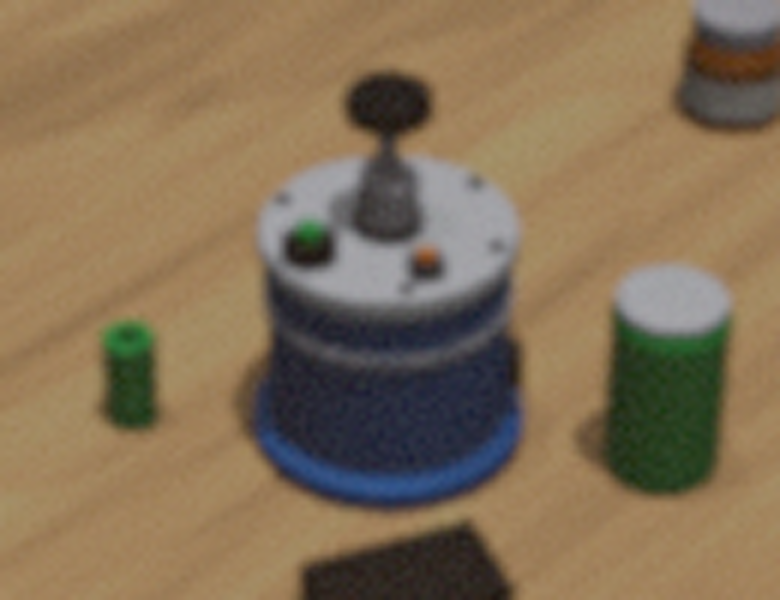

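The top view shows the knob at (296,205.5), the orange pin at (304,190) and the green button at (314,210). In the scene view the knob is at about (335,166.5). Next I'll turn these into positions.

```bash
python3 - <<'E'
from h import *
from scipy.spatial.transform import Rotation as Ro
k=ray('top',296.0,205.3,.222);print('knob',k,ray('scene',334.8,166.5,.222))
p=ray('top',304,190.2,.156);b=ray('top',314.2,209.7,.161);l=ray('top',240+232/4,80+505/4,.14)
print('pin',p,'btn',b,'lid',l, np.hypot(*(p-k)[:2]),np.hypot(*(b-k)[:2]))
# fit axis from pin+btn
a=np.array([[45,20],[30,-42]])/1e3; q=np.array([p[:2],b[:2]])
for name,v in(('pin',0),('btn',1)): print(name,np.arctan2(*(q[v]-k[:2])[::-1])-np.arctan2(*a[v][::-1]))
yaw=np.arctan2(*(q[1]-q[0])[::-1])-np.arctan2(*(a[1]-a[0])[::-1]);yaw=(yaw+np.pi)%(2*np.pi)-np.pi
R=np.array([[np.cos(yaw),-np.sin(yaw)],[np.sin(yaw),np.cos(yaw)]]);print('yaw',yaw,'axis',(q-a@R.T).mean(0))
s=telemetry.observe();T=Ro.from_euler('xyz',s['tool_rot']).as_matrix();print(T)
for z in(.27,.25): print(T.T@(np.r_[k[:2],z]-s['position'])/.15)
print(np.hypot(*k[:2]))
E
```

```text
knob [0.54503498 0.05046536 0.222     ] [0.55056675 0.05117336 0.222     ]
pin [0.58983983 0.02904613 0.156     ] btn [0.53252566 0.00110352 0.161     ] lid [0.54429291 0.04825982 0.14      ] 0.04966144103376143 0.050922234654081626
pin -0.8641631383110129
btn -0.8684450789386695
yaw -0.8797969218409989 axis [0.54576041 0.05098306]
[[-9.34547440e-01  3.55838448e-01 -2.85745866e-04]
 [ 3.55838555e-01  9.34546942e-01 -9.67814263e-04]
 [-7.73426008e-05 -1.00614774e-03 -9.99999491e-01]]
[-3.27578143 -2.5575679  -0.14521211]
[-3.27577112 -2.55743375 -0.01187885]
0.5473663097751673
```

Request:
arm_command(deltas=[[-1, 0, 0, -0.35, 0, 0, 0], [-1, -0.3, -0.23, -0.35, 0, 0, 0], [-1, -0.6, -0.46, -0.35, 0, 0, 0], [-1, -0.8, -0.62, -0.35, 0, 0, 0]], newtons=40)

```text
clock: 0.6
position: [0.3027, 0.4522, 0.3008]
tool_rot: [-3.141, 0.0, 2.776]
force: [0.0, 0.9, -0.0]
grip_width: 0.0124
```

Request:
arm_command(deltas=[[-1, -0.3, -0.23, 0, 0, 0, 0], [-1, -0.6, -0.46, 0, 0, 0, 0], [-1, -0.8, -0.62, 0, 0, 0, 0], [-1, -0.8, -0.62, 0, 0, 0, 0]])

```text
clock: 1.1
position: [0.3819, 0.3224, 0.3008]
tool_rot: [-3.141, 0.001, 2.773]
force: [-0.1, 0.4, -0.2]
grip_width: -0.0001
```

Request:
arm_command(deltas=[[-1, -0.3, -0.23, 0, 0, 0, 0], [-1, -0.6, -0.46, 0, 0, 0, 0], [-1, -0.8, -0.62, 0, 0, 0, 0], [-1, -0.8, -0.62, 0, 0, 0, 0]])

```text
clock: 1.6
position: [0.4604, 0.1937, 0.3007]
tool_rot: [-3.141, 0.0, 2.775]
force: [-1.1, 1.5, 0.5]
grip_width: 0.0
```

Request:
arm_command(deltas=[[-1, -0.3, -0.23, 0, 0, 0, 0], [-1, -0.6, -0.46, 0, 0, 0, 0], [-1, -0.8, -0.62, 0, 0, 0, 0], [-1, -0.8, -0.62, 0, 0, 0, 0]])

```text
clock: 2.1
position: [0.5393, 0.0647, 0.3004]
tool_rot: [-3.141, -0.0, 2.776]
force: [0.0, 0.4, -0.7]
grip_width: -0.0001
```

```bash
cat > st.py <<'E'
from h import *
import sys,cv2
from scipy.spatial.transform import Rotation as Ro
s=telemetry.observe();T=Ro.from_euler('xyz',s['tool_rot']).as_matrix()
print(s['clock'],s['position'],s['force'],s['tool_rot'],s['grip_width'])
print('to axis',T.T@(np.array([.5455,.0507,.242])-s['position'])/.15)
if len(sys.argv)>1:
    a=cams.grab_frame('scene');b=cams.grab_frame('top')
    A=cv2.resize(a[120:245,270:400],None,fx=3,fy=3,interpolation=2);B=cv2.resize(b[140:265,230:360],None,fx=3,fy=3,interpolation=2)
    cv2.imwrite(f'pics/{sys.argv[1]}.png',np.hstack([A,B]))
E
python3 st.py over
```

```text
2.1 [0.5392938  0.06469902 0.30040774] [ 0.01812618  0.40948751 -0.7381807 ] [-3.14092328e+00 -1.21710239e-04  2.77553812e+00] -5.089778613020259e-05
to axis [-0.0720857  -0.07207355  0.38942446]
```

View pics/over.png

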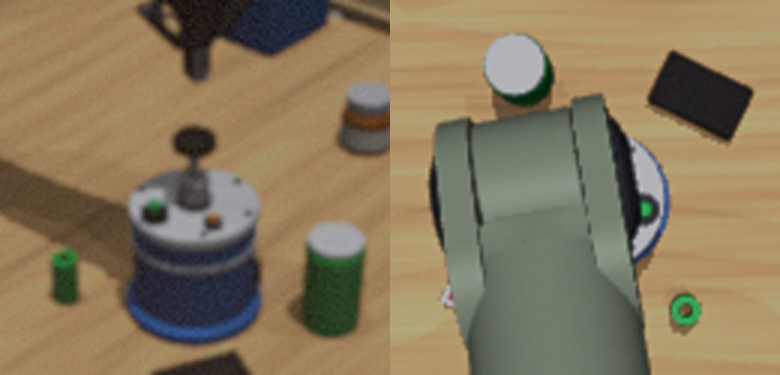

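The closed fingertips are above the knob, with the pin and button visible and clear in the scene view. Next I'll centre over the knob and come down to just above it.

Request:
arm_command(deltas=[[-1, -0.07, -0.07, 0, 0, 0, 0], [-1, -0.07, -0.07, 0.2, 0, 0, 0], [-1, -0.07, -0.07, 0.34, 0, 0, 0], [-1, -0.07, -0.07, 0.34, 0, 0, 0]])

```text
clock: 2.7
position: [0.5441, 0.0523, 0.2489]
tool_rot: [-3.14, -0.002, 2.779]
force: [0.8, 0.0, 0.7]
grip_width: -0.0002
```

```bash
python3 st.py near
```

```text
2.7 [0.54408917 0.05233261 0.24888487] [0.79635619 0.02664076 0.7386526 ] [-3.14042119e+00 -1.89427676e-03  2.77864766e+00] -0.00015491866329504168
to axis [-0.01274388 -0.00678206  0.04588304]
```

View pics/near.png

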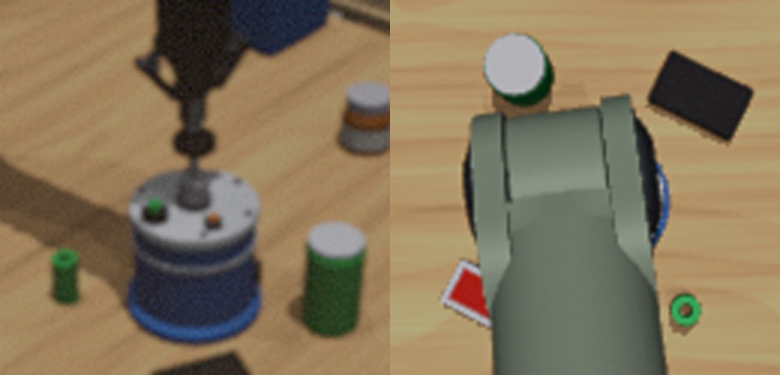

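Request:
arm_command(deltas=[[-1, 0, 0, 0.12, 0, 0, 0], [-1, 0, 0, 0.18, 0, 0, 0], [-1, 0, 0, 0.23, 0, 0, 0], [-1, 0, 0, 0.23, 0, 0, 0]])

```text
clock: 3.3
position: [0.5457, 0.0523, 0.2164]
tool_rot: [3.14, 0.002, 2.778]
force: [2.6, 0.3, 7.6]
grip_width: -0.0002
```

```bash
python3 st.py down
```

```text
3.3 [0.54574453 0.05233872 0.21636426] [2.55070816 0.29410932 7.64403587] [3.14022776e+00 2.10401421e-03 2.77793089e+00] -0.00020976727708377238
to axis [-0.00272196 -0.01055693 -0.17091415]
```

View pics/down.png

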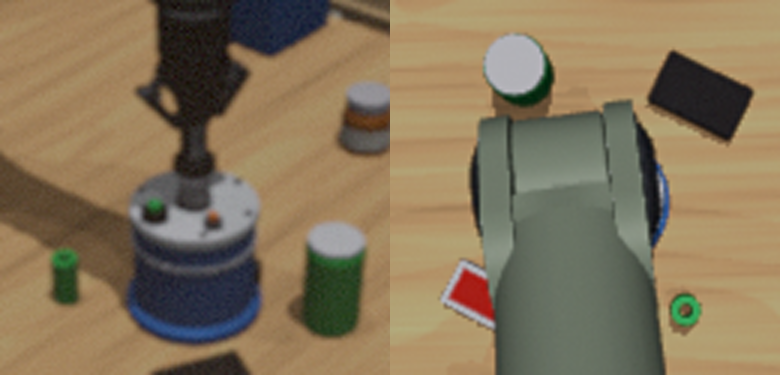

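Request:
arm_command(deltas=[[-1, 0, 0, 0.02, 0, 0, 0], [-1, 0, 0, 0.035, 0, 0, 0], [-1, 0, 0, 0.035, 0, 0, 0]])

```text
clock: 3.78
position: [0.5458, 0.0524, 0.212]
tool_rot: [3.14, 0.003, 2.778]
force: [-1.7, 0.0, 15.9]
grip_width: 0.0
```

The force jumped to 16 N at z 0.212, so that is the bottom stop. Now I'll go up and check that the plunger springs back.

Request:
arm_command(deltas=[[-1, 0, 0, -0.15, 0, 0, 0], [-1, 0, 0, -0.28, 0, 0, 0], [-1, 0, 0, -0.28, 0, 0, 0], [-1, 0, 0, -0.28, 0, 0, 0]])

```text
clock: 4.28
position: [0.5445, 0.0522, 0.2519]
tool_rot: [-3.142, -0.0, 2.778]
force: [-0.4, -0.0, 0.2]
grip_width: -0.0
```

```bash
python3 st.py up1
```

```text
4.275 [0.54452965 0.05220013 0.25189282] [-0.39964759 -0.02512597  0.17009   ] [-3.14157989e+00 -2.31198043e-04  2.77801293e+00] -4.944583077345566e-05
to axis [-0.00961789 -0.00704575  0.06595   ]
```

View pics/up1.png

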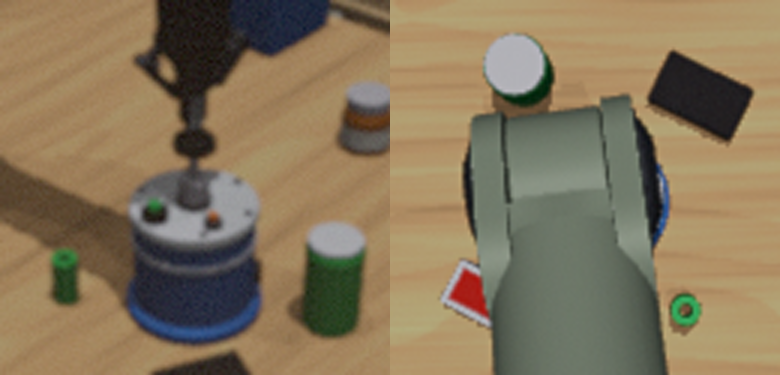

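The knob is back up, with the fingertips just above it. Next are the second and third strokes.

Request:
arm_command(deltas=[[-1, 0, 0, 0.14, 0, 0, 0], [-1, 0, 0, 0.24, 0, 0, 0], [-1, 0, 0, 0.275, 0, 0, 0], [-1, 0, 0, 0.28, 0, 0, 0], [-1, 0, 0, 0.28, 0, 0, 0]])

```text
clock: 5.0
position: [0.5456, 0.0522, 0.2118]
tool_rot: [3.14, 0.002, 2.777]
force: [-7.6, -0.5, 38.6]
grip_width: -0.0002
```

Request:
arm_command(deltas=[[-1, 0, 0, -0.15, 0, 0, 0], [-1, 0, 0, -0.28, 0, 0, 0], [-1, 0, 0, -0.28, 0, 0, 0], [-1, 0, 0, -0.28, 0, 0, 0]])

```text
clock: 5.5
position: [0.5443, 0.052, 0.2511]
tool_rot: [-3.141, -0.001, 2.778]
force: [-0.4, 0.1, -0.2]
grip_width: -0.0002
```

Request:
arm_command(deltas=[[-1, 0, 0, 0.14, 0, 0, 0], [-1, 0, 0, 0.24, 0, 0, 0], [-1, 0, 0, 0.275, 0, 0, 0], [-1, 0, 0, 0.28, 0, 0, 0], [-1, 0, 0, 0.28, 0, 0, 0]])

```text
clock: 6.12
position: [0.5454, 0.0521, 0.2117]
tool_rot: [3.14, 0.002, 2.777]
force: [-10.1, -0.0, 44.9]
grip_width: 0.0001
```

Request:
arm_command(deltas=[[-1, 0, 0, -0.15, 0, 0, 0], [-1, 0, 0, -0.28, 0, 0, 0], [-1, 0, 0, -0.28, 0, 0, 0], [-1, 0, 0, -0.28, 0, 0, 0]])

```text
clock: 6.62
position: [0.5442, 0.052, 0.2509]
tool_rot: [-3.141, -0.001, 2.778]
force: [-0.1, 0.2, -0.4]
grip_width: 0.0
```

```bash
python3 st.py up3
```

```text
6.625 [0.54418111 0.05203407 0.25090054] [-0.13019543  0.17764151 -0.42746812] [-3.14070263e+00 -1.34980122e-03  2.77783060e+00] 3.553015997126435e-05
to axis [-0.01146166 -0.00513067  0.0593261 ]
```

View pics/up3.png

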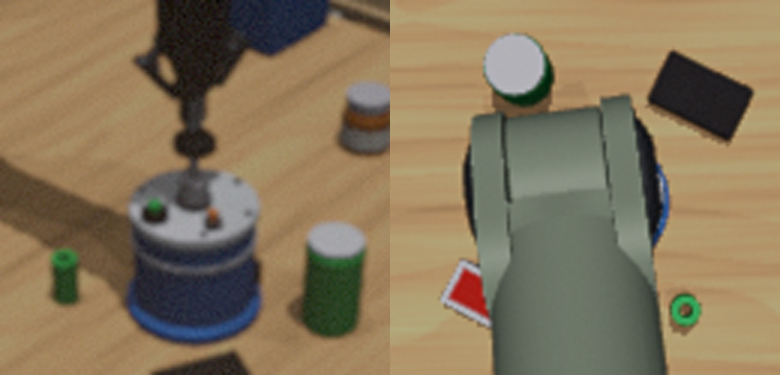

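The pin has risen a little but hasn't popped yet. The commanded depth is drifting and overpresses at the stop (45 N), so I'll ease it by 1–2 mm.

Request:
arm_command(deltas=[[-1, 0, 0, 0.14, 0, 0, 0], [-1, 0, 0, 0.23, 0, 0, 0], [-1, 0, 0, 0.265, 0, 0, 0], [-1, 0, 0, 0.265, 0, 0, 0], [-1, 0, 0, 0.265, 0, 0, 0]])

```text
clock: 7.35
position: [0.5452, 0.0521, 0.2124]
tool_rot: [3.141, 0.001, 2.778]
force: [2.0, 0.4, 9.9]
grip_width: 0.0
```

Request:
arm_command(deltas=[[-1, 0, 0, -0.15, 0, 0, 0], [-1, 0, 0, -0.28, 0, 0, 0], [-1, 0, 0, -0.28, 0, 0, 0], [-1, 0, 0, -0.28, 0, 0, 0]])

```text
clock: 7.85
position: [0.5442, 0.0521, 0.2533]
tool_rot: [-3.141, -0.001, 2.778]
force: [-0.9, -0.7, -0.4]
grip_width: 0.0
```

```bash
python3 st.py up4
```

```text
7.85 [0.5442328  0.05206226 0.25331601] [-0.8939694  -0.74359338 -0.36773359] [-3.14082794e+00 -1.20544873e-03  2.77782809e+00] 8.445030504231048e-06
to axis [-0.01121734 -0.00542403  0.07543075]
```

View pics/up4.png

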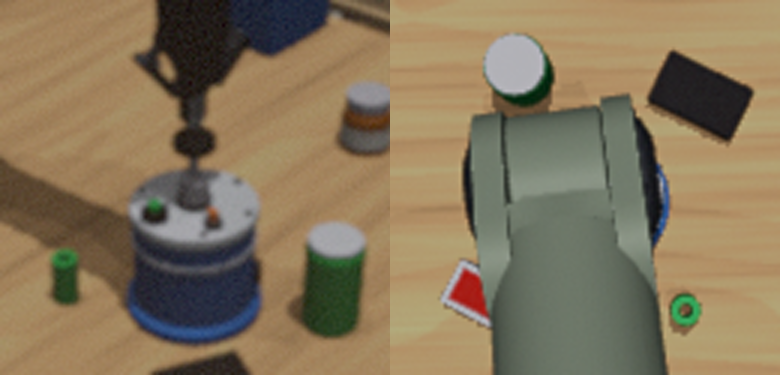

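The pin is a bit higher but still not out, so I'll do a fifth stroke.

Request:
arm_command(deltas=[[-1, 0, 0, 0.14, 0, 0, 0], [-1, 0, 0, 0.24, 0, 0, 0], [-1, 0, 0, 0.28, 0, 0, 0], [-1, 0, 0, 0.28, 0, 0, 0], [-1, 0, 0, 0.28, 0, 0, 0]])

```text
clock: 8.57
position: [0.5452, 0.0521, 0.2123]
tool_rot: [3.141, 0.001, 2.778]
force: [0.9, 0.8, 9.3]
grip_width: 0.0
```

Request:
arm_command(deltas=[[-1, 0, 0, -0.15, 0, 0, 0], [-1, 0, 0, -0.28, 0, 0, 0], [-1, 0, 0, -0.28, 0, 0, 0], [-1, 0, 0, -0.28, 0, 0, 0]])

```text
clock: 9.07
position: [0.5442, 0.0521, 0.2533]
tool_rot: [-3.141, -0.001, 2.778]
force: [0.5, 0.1, -0.4]
grip_width: 0.0001
```

```bash
python3 st.py up5
```

```text
9.075 [0.54423701 0.05205614 0.2533369 ] [ 0.46816631  0.13405672 -0.43166048] [-3.14083295e+00 -1.14170146e-03  2.77787550e+00] 8.041576291077856e-05
to axis [-0.01117169 -0.00539667  0.07557077]
```

View pics/up5.png

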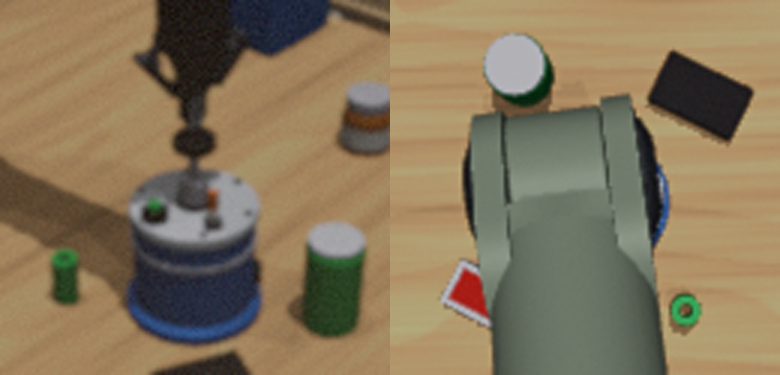

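The pin now stands tall, with its white band visible above the collar. I'll retreat straight up, then to the side.

Request:
arm_command(deltas=[[-1, 0, 0, -0.3, 0, 0, 0], [-1, 0, 0, -0.6, 0, 0, 0], [-1, 0.3, 0.23, -0.6, 0, 0, 0], [-1, 0.6, 0.46, -0.6, 0, 0, 0], [-1, 0.9, 0.7, -0.6, 0, 0, 0], [-1, 1, 0.8, -0.6, 0, 0, 0], [-1, 1, 0.8, -0.6, 0, 0, 0], [-1, 1, 0.8, -0.6, 0, 0, 0]])

```text
clock: 10.18
position: [0.4476, 0.2167, 0.344]
tool_rot: [-3.141, -0.0, 2.777]
force: [-0.7, -0.0, 1.5]
grip_width: 0.0001
```

```bash
python3 st.py away; python3 - <<'E'
from h import *
import cv2
a=cams.grab_frame('scene');cv2.imwrite('pics/z.png',cv2.resize(a[155:240,290:400],None,fx=7,fy=7,interpolation=2)[:595])
s=proj('scene',ray('top',304,190.2,.156));print(s)
E
```

```text
10.175 [0.44759223 0.21669423 0.34395099] [-0.69471232 -0.01038762  1.53748943] [-3.14084704e+00 -7.15276242e-05  2.77676491e+00] 5.912154829720686e-05
to axis [-1.00464066 -0.80040641  0.68019839]
[np.float64(339.6611219471229), np.float64(191.44099135270326)]
```

View pics/away.png

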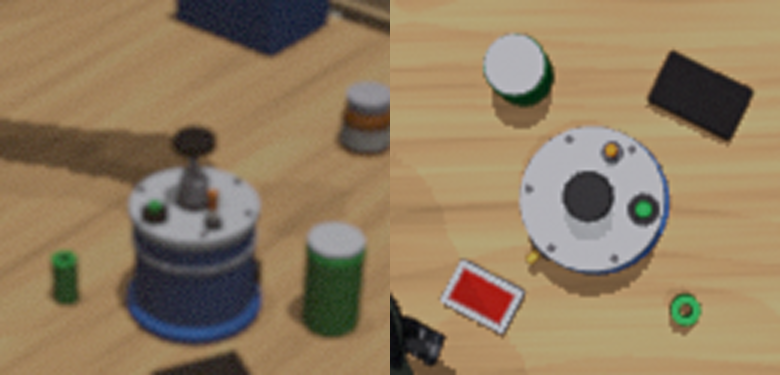

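View pics/z.png

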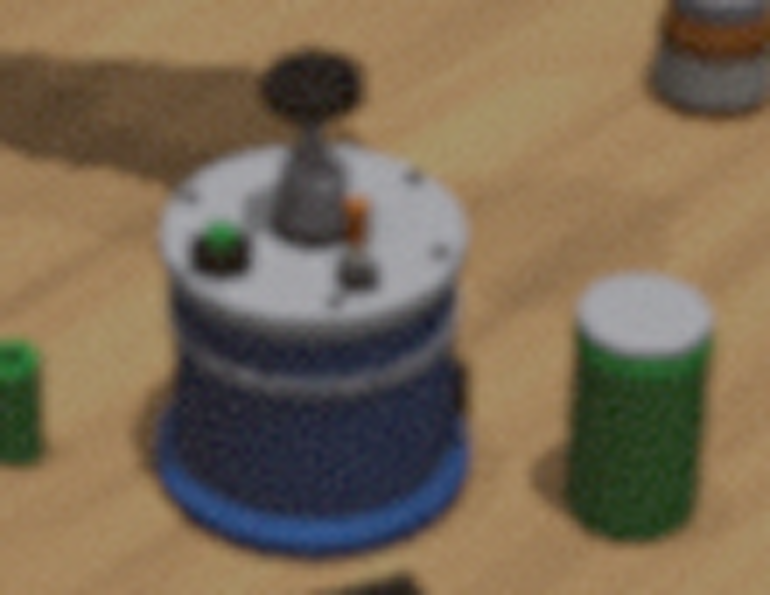

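The orange pin is up with its white band at its foot (pixel about (340,184) at the top, 8–9 px higher than at first). The plunger is up, and the bystanders are unmoved. Handing in.

```bash
python3 -c "
from workcell import job; print(job.job_done())"
```

```text
the job is handed in; nothing more can be done
None
```

The injector is charged. I pressed the plunger to its bottom stop five times with closed fingertips, lifting clear each time so it could spring up. After the fifth stroke the orange pin popped fully out.

I then raised the hand and moved it aside, and handed the job in at about 10 s; handing in reports no verdict.

- **Final pictures:** the pin stands out with its white band above the collar. The plunger is back up, and the button looks untouched. The bystanders near the injector are where they stood.
- **Overpressing:** strokes 2 and 3 pushed harder on the stop than needed, reading 39 N and 45 N at the wrist against the 120 N limit. I eased the depth after that, and strokes 4 and 5 read about 10 N.
- **Position estimates:** the two cameras put the knob about 5 mm apart. I used the top view's position, which the pin and button positions supported to within 1 mm.
- **Not measured:** I judged plunger return, pin rise and bystander positions from the pictures only, without measuring them. I did not look at the bur stand again at the end, but the arm's path kept well away from it.

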